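# Set the sheet cutter's datum with straightedge and scriber

## Robot

A 7-joint arm with a two-finger parallel gripper is mounted at the origin on the work surface. World frame = base frame: x ahead of the robot, y to its left, z up, the work surface at z = 0. Lengths are in m, angles in degrees, forces in N, time in s.
With the tool pointing down it reaches from about 0.4 to 0.85 m from the base axis. Payload 6.9 kg.
Tool frame: the origin (TCP) lies midway between the tips of the shut fingers; the grasp point (between the pads) lies 19 mm behind it; z points along the fingers, y is the line along which they close (so a half turn about z gives the same grasp; the last joint's range is limited). The gripper opens to 85 mm and grips with 20 to 120 N. Pads are 22 mm wide; open, the fingers measure 114 mm over their backs; the gripper's body (76 mm by 85 mm) begins 54 mm behind the grasp point. The pads swing forward as they close: fully open they stand 13 mm farther back than shut.
Start: joints at [75.602, 29.078, -13.613, 85.955, 7.202, 65.827, -8.869], TCP at [0.218, -0.586, 0.231] pointing down, gripper open.
Joint ranges: [-176.47, 176.47], [-13.61, 117.27], [-81.72, 77.17], [0.22, 143.17], [-87.28, 267.28], [10, 112.55], [-165.47, 165.47]. Speed limits (degrees/s): [136.94, 136.94, 180, 180, 180, 180, 180].

## Interface

Orientations are given as [roll, pitch, yaw] about the fixed x, y, z axes, in that order (R = Rz(yaw) Ry(pitch) Rx(roll)).
In Python, from bench import r gives the robot as it stands.
- The arm moves only by the tool carry_out, never from a script. Its argument "increments" is a list of rows, each a list of 4 numbers: the shift along the tool's x, y, z in cm, then the turn about the tool's z in degrees. In form: [[tx, ty, tz, turn], ...]. A call has 1 to 20 rows; each row is the pose to reach, as a shift and turn from the pose commanded when the call began, along the tool's axes at that moment; what a row does not reach only later rows make up. A row lasts 1/12 s, in which the tool goes at most 41.7 mm and 7.16 degrees, less where a joint would pass 70% of its speed; a pose out of reach is approached as far as the arm can. A call with a gripper value outside its range is refused whole. "fingers" is the closure, from 0 (fully open) to 1 (shut), set as the call begins (left out, the last holds). The fingers move at their own pace and stop on an object; "newtons" is the grip in N (left out, the last holds). Time passes only in rows, so rows that repeat a pose let the fingers close. It gives the time, the measured TCP pose, the force, the opening and the grip force at its end, in the units of the state.
- r.state(): the state, without advancing time (a new reading comes with each control period).
- r.camera(name): name is "scene" or "top" or "wrist"; returns a dict with "color" (480x640x3 uint8, blue, green, red), "z_map" (480x640 float32, m along the optical axis (not along the pixel's ray), 0 where there is no reading), "mtx" (3x3 intrinsics, pixels), "eye" and "rotation" of the camera in the world. Camera axes: x right, y up, looking along -z (the intrinsics and any distortion apply to the point x, -y, -z); pixel columns grow to the right and rows downward; lengths in m; the calibration is good to about 2 mm. A picture is of the moment at which its call begins.
- r.sign_off(): hands the job in; it is judged then, once.
The state is a dict: "time_s": time; "joints": joint angles; "dq": joint speeds; "joint_torque": joint torques, N m; "tcp_pos": TCP position; "tool_rot": TCP orientation; "wrist_force": force on the tool from outside, world axes, zero at the start; "moment": the same for the moment, N m; "grip_width": opening from 0.0 (shut) to 1.0 (fully open); "grasp_force": force on a finger pad.
Only numpy, scipy, OpenCV 4.12 (cv2) and the standard library are available. Lean on these libraries where they do the work, as an engineer would, in place of code of your own. Each camera call takes 0.05 s, during which the arm holds its last target. There are 200 camera calls.

## Task

Lay the aluminium straightedge flat on the table with one long side flush along its whole length against the long edge of the black board that faces the robot, and let go of it, so that the sheet cutter has a reference edge. Then take the scriber (the slim metal tool in the wooden tool block), reach its tip down through the round hole in the top of the control box, and press the recessed datum button fully down. Finish while still gripping the scriber and holding the button down with it, the straightedge still flush, and leave all the other things where they are.

Things in the scene. Friction and masses are not known exactly. Their poses are not given: they have to be found in the camera images.
- board: black model board fixed to the table, 120 (its x) x 280 (its y) x 8 high; origin under its centre. Its long edge facing the robot is its -x edge, at x = -60 mm in its frame
- straightedge_grip (a point): loose aluminium straightedge (220 g): flat bar 36 (its x) x 200 (its y) x 6 thick, with a grip rib along its middle, 14 (x) x 140 (y), rising to 36 mm above the underside. Point: middle of the rib, 21 mm above the underside; axes are the straightedge's. Starts flat on the table. Long sides are alike. Flush, its centre line is 78 mm from the board's centre
- straightedge_end_a (a point): middle of the straightedge's end at its +y, 100 mm from its centre, 3 mm above the underside
- straightedge_end_b (a point): the same at the -y end
- tool_block: wooden tool block fixed to the table, 160 (its x) x 50 (its y) x 45 high, origin under its centre; three wells, 9 mm wide and 35 deep, in a row along its x at -50, 0 and +50 mm. A tool stands upright in each, in changing order
- scriber_grip (a point): scriber: slim metal tool (60 g), standing upright; round ringed grip, 14 to 15 mm thick, from 76 to 123 mm above the tip, top at 128; below it a straight steel shaft of 8 mm down to the flat tip. Point: on its axis in the grip, 100 mm above the tip; z axis along the tool, up. Its lowest 35 mm start in a well
- scriber_tip (a point): centre of the scriber's flat tip
- control_box: grey control box fixed to the table, 110 (its x) x 120 (its y) x 60 high, origin under its centre, with a display and three keys (only drawn) on its top and one round hole of 18 mm in the lid
- hole (a point): centre of the hole's mouth, in the top face of the control box, 60 mm above the table. The lid is 6 mm thick; the button's cap lies straight below, its top 20 mm under this mouth when up, 26 mm when fully down
- datum_button (a joint): travel of the recessed datum button, in m: 0 is up, 0.006 fully down; a spring, 1.2 N at the start and 4 N when fully down, pushes it up again
- datum_button_top (a point): centre of the top of the button's round cap (15 mm across), below the hole; moves down as it is pressed
- ball_tool: bystander: round wooden ball (26 mm) on a stem, standing in the tool block; origin at its foot
- flat_brush: bystander: flat 30 mm wide brush, bristles up, standing in the tool block, top 128 mm above its foot; origin at its foot
- sanding_block: bystander: cork sanding block 50 x 100 x 28, lying on the far half of the board; origin under its centre
- glue_bottle: bystander: white glue bottle, 32 across, 85 high; origin under its centre
There are look-alikes about, which are no part of the job. Leave any purple look-alike of the part that bears straightedge_grip alone.

How it is judged:
By the outcome, as a careful person would: the job done as asked, in the order asked, and still so for the second after the job is handed in, while the arm keeps its last pose, push and grip.
It also fails if it takes over 61 s, if anything falls off the work surface, if the arm or the gripper's body presses on something with over 40 N, if the wrist force passes 120 N, or if a joint passes its speed limit or range.

## Working session

There is one attempt and no reset: what is moved stays moved. The work goes in short steps, Python scripts to look and compute and a tool call to move; the robot and the scene stay as the last step left them, time stands still between calls to the robot, and variables do not carry over. Pictures are saved under pics/ and viewed, at most 10 in all, crops included, and the job is handed in when it is done.

Besides the shell and the picture viewer there is one more tool, called after ">>>" as name(argument=value, ...), one argument or row to a line, values as JSON. carry_out: Moves the arm, as the interface text tells. Its arguments: {"type":"object","properties":{"increments":{"type":"array","items":{"type":"array","items":{"type":"number"}}},"fingers":{"type":"number"},"newtons":{"type":"number"}},"required":["increments"]}

```bash
mkdir -p pics; ls
cat > h.py <<'E'
import numpy as np, cv2
from bench import r
def pts(c):
    K=c["mtx"]; z=c["z_map"]; v,u=np.mgrid[0:480,0:640]
    x=(u-K[0][2])/K[0][0]*z; y=(v-K[1][2])/K[1][1]*z
    P=np.stack([x,-y,-z],-1)@np.array(c["rotation"]).T+np.array(c["eye"])
    P[z==0]=np.nan
    return P
def ray(c,u,v,h):
    K=c["mtx"]; d=np.array(c["rotation"])@np.array([(u-K[0][2])/K[0][0],-(v-K[1][2])/K[1][1],-1])
    e=np.array(c["eye"]); return e+d*(h-e[2])/d[2]
E
python3 - <<'E'
from h import *
for n in("scene","top"):
    c=r.camera(n); cv2.imwrite(f"pics/{n}1.png",c["color"]); np.savez(f"{n}1.npz",**{k:np.array(v) for k,v in c.items()})
    print(n,[ (k) for k in c],c["eye"],np.array(c["rotation"]).round(3).tolist(),np.array(c["mtx"]).round(1).tolist())
print(r.state())
E
```

```text
pics
scene ['color', 'z_map', 'mtx', 'eye', 'rotation'] [ 1.20090653 -0.4227677   0.88658547] [44.799, 1.142, 53.901] [[482.3, 0.0, 316.1], [0.0, 482.3, 237.7], [0.0, 0.0, 1.0]]
top ['color', 'z_map', 'mtx', 'eye', 'rotation'] [0.44330394 0.01041083 1.35709687] [6.212, -0.078, -89.462] [[529.2, 0.0, 325.3], [0.0, 529.2, 244.9], [0.0, 0.0, 1.0]]
{'time_s': 0.1, 'joints': array([ 75.60264202,  29.12161194, -13.61068046,  86.00157888,
         7.20040235,  65.82619261,  -8.8706363 ]), 'dq': array([-0.00884409, -0.12995054, -0.03634092, -0.21136369, -0.00835753,
       -0.05514313,  0.00180887]), 'joint_torque': array([-4.60223673e-03, -6.21828532e+01, -2.19462857e+00, -2.50200588e+01,
        1.24657131e-02,  7.84947246e-03, -1.27028696e-05]), 'tcp_pos': array([ 0.21808716, -0.58525151,  0.23051606]), 'tool_rot': array([-1.79909195e+02, -7.45261186e-04,  2.04416368e+01]), 'wrist_force': array([0.3625804 , 0.21010449, 0.98642626]), 'moment': array([0.00908008, 0.00108206, 0.00476219]), 'grasp_force': 0.0, 'grip_width': 1.0016519775116997}
```

View pics/scene1.png

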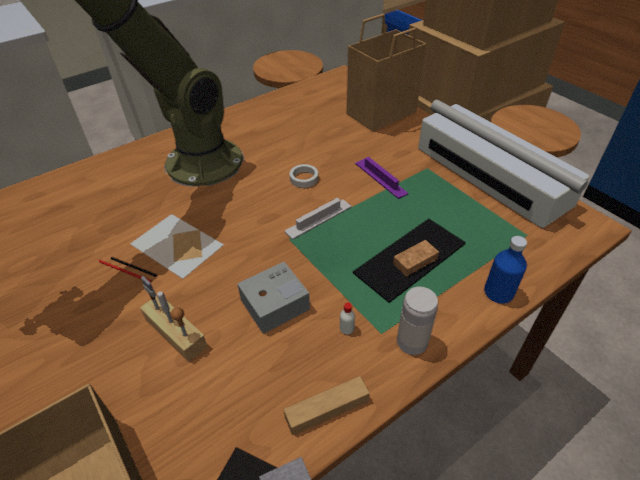

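View pics/top1.png

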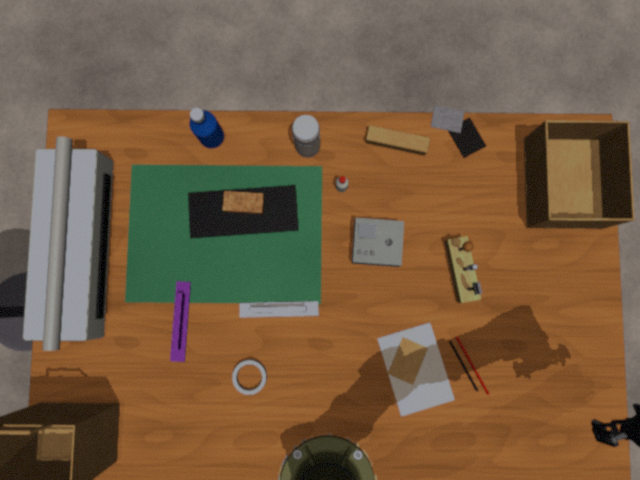

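The scene picture shows the silver straightedge at (320,217), a purple look-alike at (381,177), the board at (410,258), the box at (273,297) with its hole at (263,293), and the tool block at (172,325). In the top picture the silver bar is at (279,309), the purple one at (181,321), the board at (243,211), the hole at (389,242), and the block's tools at (460,243), (470,266) and (473,288). The silver bar fits the description, and the purple one stays where it is. Next I measure, and crop the tool block to identify the scriber.

```bash
cat > h.py <<'E'
import numpy as np, cv2
from scipy.spatial.transform import Rotation as Ro
from bench import r
def rot(c): return Ro.from_euler('xyz',c["rotation"],degrees=True).as_matrix()
def pts(c):
    K=c["mtx"]; z=c["z_map"]; v,u=np.mgrid[0:480,0:640]
    P=np.stack([(u-K[0][2])/K[0][0]*z,-(v-K[1][2])/K[1][1]*z,-z],-1)@rot(c).T+np.array(c["eye"])
    P[z==0]=np.nan
    return P
def ray(c,u,v,h):
    K=c["mtx"]; d=rot(c)@np.array([(u-K[0][2])/K[0][0],-(v-K[1][2])/K[1][1],-1])
    e=np.array(c["eye"]); return e+d*(h-e[2])/d[2]
def blob(mask,x0,y0,x1,y1):
    m=np.zeros(mask.shape,np.uint8); m[y0:y1,x0:x1]=mask[y0:y1,x0:x1].astype(np.uint8)*255
    cs,_=cv2.findContours(m,cv2.RETR_EXTERNAL,cv2.CHAIN_APPROX_NONE)
    return max(cs,key=cv2.contourArea)
def rect(c,cn,h):
    "outline cast to plane h -> centre, sides, yaw of the long side"
    P=np.array([ray(c,u,v,h)[:2] for u,v in cn[:,0]],np.float32)
    b=cv2.boxPoints(cv2.minAreaRect(P*1000)); e1=b[1]-b[0]; e2=b[2]-b[1]
    L,S=(e1,e2) if np.hypot(*e1)>np.hypot(*e2) else (e2,e1)
    return b.mean(0).round(1),np.hypot(*L).round(1),np.hypot(*S).round(1),np.degrees(np.arctan2(L[1],L[0])).round(2)
E
python3 - <<'E'
from h import *
T=dict(np.load("top1.npz"));S=dict(np.load("scene1.npz"))
P=pts(T);Q=pts(S)
hsv=cv2.cvtColor(T["color"],cv2.COLOR_BGR2HSV);H,s,V=cv2.split(hsv)
print("board",rect(T,blob(V<45,170,170,315,250),.008))
m=(s<60)&(V>90)
print("edge", rect(T,blob(m,230,295,330,325),.004))
print("box", rect(T,blob((s<60)&(V>60),340,205,415,280),.06))
print("hole",[ray(T,389,242,.06)])
for n,(u,v) in dict(mat=(150,200),table=(300,340),bar=(250,313),rib=(279,307),box=(395,255),hole=(389,242),blk=(455,256),blk2=(463,275)).items(): print(n,P[v,u].round(4))
for n,(u,v) in dict(bar=(300,232),rib=(320,212),rib2=(330,208),box=(273,310),hole=(263,293),t1=(148,283),t2=(162,300),ball=(178,313)).items(): print("S",n,Q[v,u].round(4))
y=cv2.resize(S["color"][255:365,125:215],None,fx=5,fy=5,interpolation=2)
x=cv2.resize(T["color"][230:310,435:495],None,fx=5,fy=5,interpolation=2)
w=np.zeros((560,760,3),np.uint8); w[:550,:450]=y; w[:400,455:755]=x
cv2.imwrite("pics/crop1.png",w)
E
```

```text
board (array([676.2, 224. ], dtype=float32), np.float32(276.1), np.float32(117.9), np.float32(-85.3))
edge (array([426.4, 127.1], dtype=float32), np.float32(200.8), np.float32(38.1), np.float32(-88.27))
box (array([ 594.3, -118.9], dtype=float32), np.float32(121.4), np.float32(112.6), np.float32(86.3))
hole [array([ 0.59319605, -0.14705477,  0.06      ])]
mat [ 0.7044  0.4677 -0.0012]
table [ 0.3483  0.0718 -0.0022]
bar [0.4151 0.199  0.0067]
rib [0.4312 0.123  0.0406]
box [ 0.5612 -0.1618  0.0592]
hole [ 0.5952 -0.1492  0.0423]
blk [ 0.5615 -0.3132  0.0443]
blk2 [ 0.5145 -0.333   0.0416]
S bar [0.4426 0.0568 0.0073]
S rib [0.4327 0.1292 0.0305]
S rib2 [0.4328 0.1623 0.0267]
S box [ 0.6477 -0.1517  0.062 ]
S hole [ 0.5508 -0.1238 -0.    ]
S t1 [ 0.4933 -0.3433  0.1415]
S t2 [ 0.5348 -0.336   0.1233]
S ball [ 0.586  -0.3242  0.1264]
```

View pics/crop1.png

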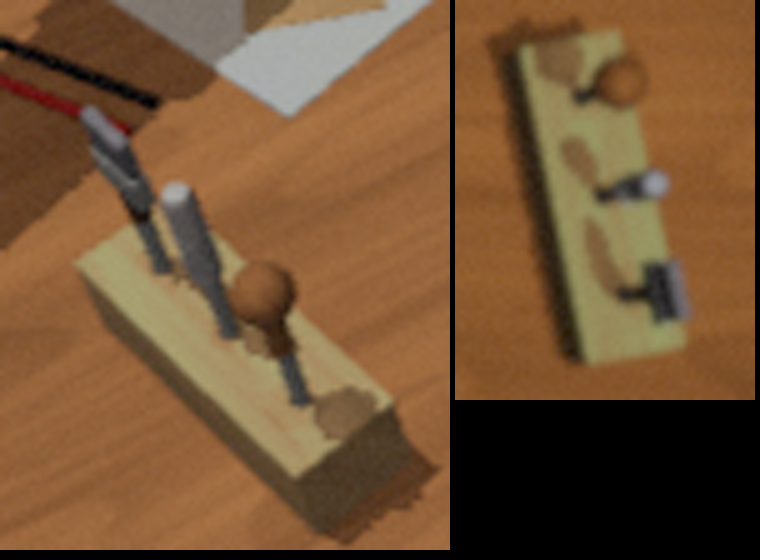

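The crop shows the block's three tools. The brush, flat with a bristle end, is at scene (148,283), the slim round ringed metal grip at (162,300), and the ball at (178,313). The middle one is the scriber. I'll move above the silver straightedge first.

>>> carry_out(
  increments=[
    [34.5,-17.7,-3,-30],
    [34.5,-17.7,-3,-30],
    [34.5,-17.7,-3,-30],
    [34.5,-17.7,-3,-30],
    [34.5,-17.7,-3,-30],
    [34.5,-17.7,-3,-30],
    [34.5,-17.7,-3,-30],
    [34.5,-17.7,-3,-30],
    [34.5,-17.7,-3,-30],
    [44.7,-59.4,1,-71.3],
    [44.7,-59.4,1,-71.3],
    [44.7,-59.4,1,-71.3],
    [44.7,-59.4,1,-71.3],
    [44.7,-59.4,1,-71.3],
    [44.7,-59.4,1,-71.3],
    [44.7,-59.4,1,-71.3],
    [44.7,-59.4,1,-71.3],
    [44.7,-59.4,1,-71.3],
    [44.7,-59.4,1,-71.3],
    [44.7,-59.4,1,-71.3],
  ],
)

```text
time_s: 1.77
tcp_pos: [0.4284, 0.1316, 0.2213]
tool_rot: [180.0, -0.1, 92.0]
wrist_force: [1.2, 0.1, 0.3]
grip_width: 1.004
grasp_force: 0.0
```

>>> carry_out(
  increments=[
    [0,0,0,0],
    [0,0,0,0],
    [0,0,0,0],
  ],
)

```text
time_s: 2.02
tcp_pos: [0.4296, 0.1261, 0.221]
tool_rot: [-180.0, 0.0, 91.7]
wrist_force: [-0.1, 0.3, -0.5]
grip_width: 1.001
grasp_force: 0.0
```

Run:
```python
from h import *
s=r.state(); print(s["time_s"],s["tcp_pos"],s["tool_rot"],s["joints"].round(1))
c=r.camera("wrist"); print(c["eye"],c["rotation"]); cv2.imwrite("pics/w1.png",c["color"]); np.savez("w1.npz",**{k:np.array(v) for k,v in c.items()})
```

```text
2.0167 [0.42959756 0.12613846 0.22100579] [-1.79955412e+02  4.72856309e-02  9.17215653e+01] [ 13.8  17.3 -43.6 111.8  14.3  56.4 -34.8]
[0.42845855 0.20044451 0.36363715] [-17.02529049   0.02351591   1.69218379]
```

View pics/w1.png

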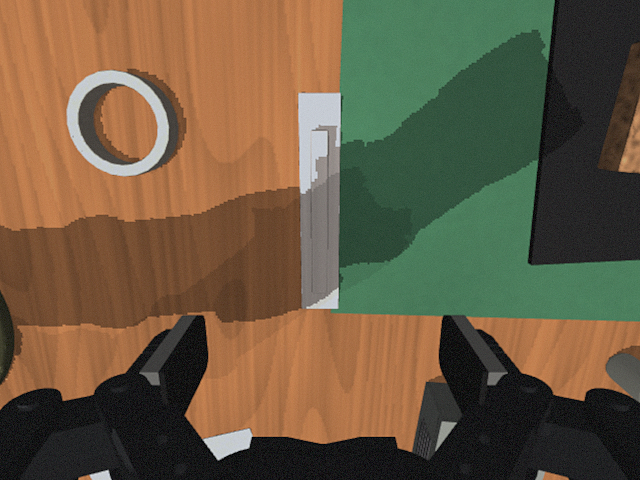

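The wrist picture shows the bar with corners at about (299,93), (341,93), (338,308) and (303,308), and the board's corner at (530,263). I'll measure the bar's long sides from the depth-backed mask.

Run:
```python
from h import *
c=dict(np.load("w1.npz")); P=pts(c); H,s,V=cv2.split(cv2.cvtColor(c["color"],cv2.COLOR_BGR2HSV))
m=(s<60)&(V>70); m=cv2.morphologyEx(m.astype(np.uint8),cv2.MORPH_CLOSE,np.ones((9,9)))>0
for h in (.004,.006): print("bar",rect(c,blob(m,285,80,355,320),h))
roi=np.zeros((480,640),bool); roi[80:320,290:350]=True
for a,b in((.0035,.012),(.028,.05)):
    k=roi&m&(P[...,2]>a)&(P[...,2]<b); q=P[k]; b_=cv2.minAreaRect(q[:,:2].astype(np.float32)*1000); print(a,k.sum(),np.median(q[:,2]).round(4),b_)
k=(V<40)&(P[...,2]>.004)&(P[...,2]<.014); k[270:]=0; k[:,:500]=0
# board near side: leftmost black pixel in each row
uv=[(np.nonzero(k[v])[0].min(),v) for v in range(5,255) if k[v].any()]
L=np.array([ray(c,u-.5,v,.008)[:2] for u,v in uv]); l=cv2.fitLine(L.astype(np.float32)*1000,cv2.DIST_HUBER,0,.01,.01).ravel(); print("board edge",l,np.degrees(np.arctan2(l[1],l[0])))
print("board z",np.median(P[k][:,2]))
print("corner",ray(c,530,263,.008))
```

```text
bar (array([427.2, 126.3], dtype=float32), np.float32(200.9), np.float32(36.8), np.float32(-88.24))
bar (array([427.2, 126.7], dtype=float32), np.float32(199.8), np.float32(36.6), np.float32(-88.24))
0.0035 5809 0.0063 ((427.4761962890625, 126.20867156982422), (35.923614501953125, 199.34347534179688), 1.737188458442688)
0.028 2652 0.0363 ((427.1487121582031, 126.10746002197266), (13.488268852233887, 138.80523681640625), 1.863680124282837)
board edge [ 8.2081571e-02 -9.9662560e-01  6.1788544e+02  1.9856781e+02] -85.29177
board z 0.008231957028052295
corner [0.62837785 0.08065339 0.008     ]
```

>>> carry_out(
  increments=[
    [0,-0.2,12,0],
    [0,-0.2,12,0],
    [0,-0.2,12,0],
    [0,-0.2,12,0],
    [0,-0.2,16,0],
    [0,-0.2,18,0],
    [0,-0.2,20,0],
    [0,-0.2,21,0],
    [0,-0.2,21,0],
    [0,-0.2,21,0],
  ],
)

```text
time_s: 2.9
tcp_pos: [0.4287, 0.1264, 0.0123]
tool_rot: [179.9, 0.0, 91.7]
wrist_force: [0.0, 0.1, -0.1]
grip_width: 0.999
grasp_force: 0.0
```

>>> carry_out(
  increments=[
    [0,0,0,0],
    [0,0,0,0],
    [0,0,0,0],
    [0,0,0,0],
    [0,0,0,0],
    [0,0,0,0],
    [0,0,0,0],
    [0,0,0,0],
    [0,0,0,0],
    [0,0,0,0],
  ],
  fingers=1,
  newtons=50,
)

```text
time_s: 3.73
tcp_pos: [0.4277, 0.1269, 0.0116]
tool_rot: [180.0, 0.0, 91.7]
wrist_force: [-1.4, -1.1, 5.9]
grip_width: 0.151
grasp_force: 49.6
```

>>> carry_out(
  increments=[
    [0,0,-3,0],
    [0,0,-3,0],
    [4,8,-3,-1],
    [4,8,-3,-1],
    [8.5,14.5,-3,-3],
    [8.5,14.5,-3,-3],
    [8.5,16.3,-3,-3],
    [8.5,16.3,-3,-3],
    [8.5,16.3,-3,-3],
    [8.5,16.3,-1,-3],
    [8.5,16.3,-0.5,-3],
    [8.5,16.3,-0.3,-3],
    [8.5,16.3,-0.1,-3],
    [8.5,16.3,-0.1,-3],
    [8.5,16.3,-0.1,-3],
  ],
)

```text
time_s: 4.98
tcp_pos: [0.588, 0.217, 0.0129]
tool_rot: [180.0, -0.0, 94.7]
wrist_force: [0.6, -0.2, -2.3]
grip_width: 0.15
grasp_force: 49.5
```

Run:
```python
from h import *
s=r.state(); print(s["time_s"],s["tcp_pos"],s["tool_rot"],s["wrist_force"])
for n in("wrist","top"):
    c=r.camera(n); cv2.imwrite(f"pics/{n}2.png",c["color"]); np.savez(f"{n}2.npz",**{k:np.array(v) for k,v in c.items()})
```

```text
4.9833 [0.58804241 0.2169835  0.01285435] [ 1.79970241e+02 -6.51216687e-03  9.47467736e+01] [ 0.63687615 -0.15333456 -2.2846321 ]
```

View pics/wrist2.png

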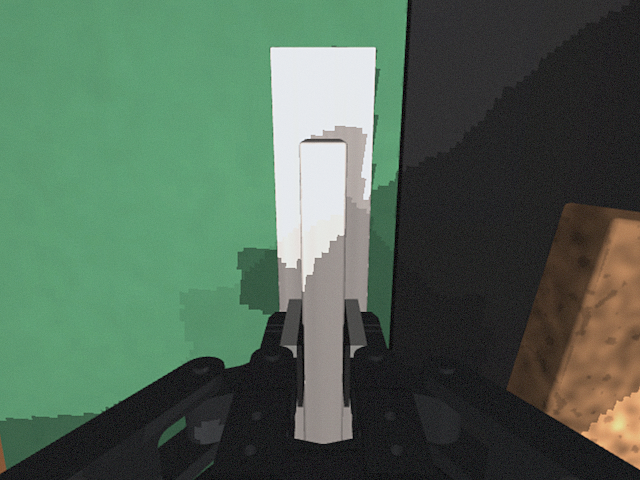

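The bar is held parallel to the board's edge, which runs from (405,0) to (390,345), with a gap of about 10 mm. I'll slide it in until there is contact force.

>>> carry_out(
  increments=[
    [0,0,0.1,0],
    [0,0.2,0.1,0],
    [0,0.4,0.1,0],
    [0,0.6,0.1,0],
    [0,0.8,0.1,0],
    [0,0.9,0.1,0],
    [0,0.9,0.1,0],
    [0,0.9,0.1,0],
  ],
)

```text
time_s: 5.75
tcp_pos: [0.5967, 0.2181, 0.0118]
tool_rot: [-180.0, -0.0, 94.8]
wrist_force: [-4.2, -0.6, 5.4]
grip_width: 0.154
grasp_force: 50.7
```

>>> carry_out(
  increments=[
    [0,0.05,0,0],
    [0,0.1,0,0],
    [0,0.15,0,0],
    [0,0.2,0,0],
    [0,0.2,0,0],
  ],
)

```text
time_s: 6.17
tcp_pos: [0.5985, 0.2183, 0.0118]
tool_rot: [-180.0, -0.0, 94.8]
wrist_force: [-5.5, -0.5, 5.0]
grip_width: 0.157
grasp_force: 50.8
```

>>> carry_out(
  increments=[
    [0,0.05,0,0],
    [0,0.1,0,0],
    [0,0.1,0,0],
  ],
)

```text
time_s: 6.42
tcp_pos: [0.599, 0.2183, 0.0118]
tool_rot: [-179.9, 0.0, 94.8]
wrist_force: [-7.3, -0.9, 7.0]
grip_width: 0.15
grasp_force: 50.9
```

>>> carry_out(
  increments=[
    [0,0.05,0,0],
    [0,0.1,0,0],
    [0,0.1,0,0],
  ],
)

```text
time_s: 6.67
tcp_pos: [0.599, 0.2183, 0.0118]
tool_rot: [-179.8, 0.0, 94.8]
wrist_force: [-8.8, -1.1, 9.9]
grip_width: 0.156
grasp_force: 51.3
```

>>> carry_out(
  increments=[
    [0,0.05,0,0],
    [0,0.1,0,0],
    [0,0.1,0,0],
  ],
)

```text
time_s: 6.92
tcp_pos: [0.5991, 0.2183, 0.0118]
tool_rot: [-179.7, 0.1, 94.8]
wrist_force: [-12.3, -2.7, 12.6]
grip_width: 0.151
grasp_force: 51.7
```

>>> carry_out(
  increments=[
    [0,0,0,0],
    [0,0,0,0],
    [0,0,0,0],
    [0,0,0,0],
  ],
  fingers=0.6,
)

```text
time_s: 7.25
tcp_pos: [0.6028, 0.218, 0.0113]
tool_rot: [179.9, -0.0, 94.7]
wrist_force: [0.6, -1.0, 0.0]
grip_width: 0.399
grasp_force: 0.0
```

>>> carry_out(
  increments=[
    [0,0,-3,0],
    [0,0,-6,0],
    [0,0,-10,0],
    [0,0,-14,0],
    [-6,0,-18,0],
    [-6,0,-18,0],
    [-6,0,-18,0],
    [-6,0,-18,0],
  ],
)

```text
time_s: 7.92
tcp_pos: [0.6083, 0.1561, 0.1924]
tool_rot: [179.8, 0.0, 94.5]
wrist_force: [-0.2, 0.7, -0.8]
grip_width: 0.394
grasp_force: 0.0
```

Run:
```python
from h import *
c=r.camera("wrist"); P=pts(c); cv2.imwrite("pics/w3.png",c["color"]); np.savez("w3.npz",**{k:np.array(v) for k,v in c.items()})
print(r.state()["tcp_pos"])
```

```text
[0.60728638 0.15774737 0.19145111]
```

View pics/w3.png

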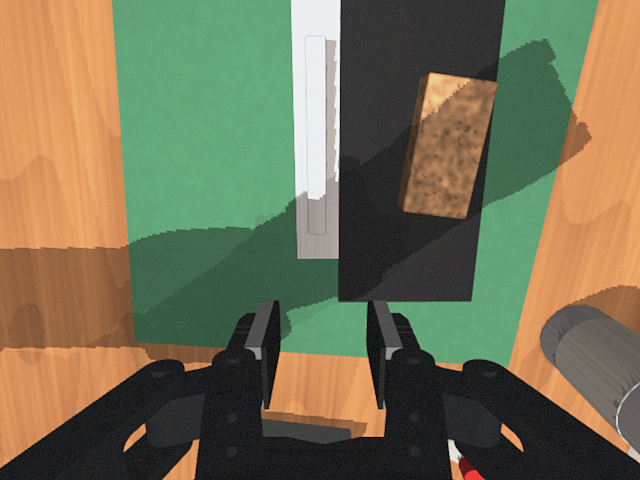

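The picture shows the bar's right side meeting the board's edge at column 339–341 all along, with no green visible. I'll check that numerically and measure the block, scriber and hole in the same script.

Run:
```python
from h import *
c=dict(np.load("w3.npz")); H,s,V=cv2.split(cv2.cvtColor(c["color"],cv2.COLOR_BGR2HSV)); P=pts(c)
g=(H>50)&(H<90)&(s>70)&(V>25)
print("green between",[int(g[v,328:352].sum()) for v in range(0,255,15)])
m=(s<60)&(V>60)
e=lambda f,h:np.array([ray(c,f(v),v,h)[:2] for v in range(10,250,4)],np.float32)*1000
lf=lambda p:cv2.fitLine(p,cv2.DIST_HUBER,0,.01,.01).ravel()
a=lf(e(lambda v:285+np.nonzero(m[v,285:300])[0].min()-.5,.006)); k=(V<60)
b=lf(e(lambda v:330+np.nonzero(k[v,330:360])[0].max()*0+330*0+np.nonzero(k[v,330:360])[0].min()-.5,.008))
for l in(a,b): print(l.round(2),np.degrees(np.arctan(l[0]/l[1])).round(2))
n=np.array([a[1],-a[0]]); print("width from bar's near side to board edge",abs((b[2:]-a[2:])@n))
l=lf(e(lambda v:320+np.nonzero(~m[v,320:350])[0].min()-.5,.006)); print("bar far side",l.round(2),abs((l[2:]-a[2:])@n))
# block and hole, first pictures
T=dict(np.load("top1.npz"));S=dict(np.load("scene1.npz"))
H,s,V=cv2.split(cv2.cvtColor(T["color"],cv2.COLOR_BGR2HSV)); PT=pts(T)
bm=(PT[...,2]>.035)&(PT[...,2]<.055)
print("block",rect(T,blob(bm,440,225,500,315),.045))
for C,w,n in((T,(465,260,478,272),"T"),(S,(154,288,175,320),"S")):
    Q=pts(C); x0,y0,x1,y1=w; q=Q[y0:y1,x0:x1].reshape(-1,3); q=q[(q[:,2]>.1)]; print(n,len(q),np.median(q,0).round(4),q[:,2].max().round(4))
hc=blob((V<75)&(np.indices(V.shape)[0]>0),380,234,398,250); (u,v),rad=cv2.minEnclosingCircle(hc); print("hole",u,v,rad,ray(T,u,v,.06))
```

```text
green between [0, 0, 0, 0, 0, 0, 0, 0, 0, 0, 0, 0, 0, 0, 0, 0, 0]
[ 8.0000e-02 -1.0000e+00  5.8087e+02  2.2326e+02] -4.68
[ 8.0000e-02 -1.0000e+00  6.1734e+02  2.2614e+02] -4.61
width from bar's near side to board edge 36.583366
bar far side [ 8.0000e-02 -1.0000e+00  6.1743e+02  2.2612e+02] 36.66847
block (array([ 530.4, -333.8], dtype=float32), np.float32(159.9), np.float32(53.4), np.float32(11.12))
T 50 [ 0.5301 -0.3317  0.1324] 0.1418
S 164 [ 0.5346 -0.3345  0.1234] 0.1408
hole 389.5 243.5 0.7072067856788635 [ 0.58948357 -0.14827472  0.06      ]
```

The bar is flush: its far side coincides with the board's edge within 0.1 mm and 0.1°. Next I'll go over the box.

>>> carry_out(
  increments=[
    [-30.4,-6.2,-3,83.5],
    [-30.4,-6.2,-3,83.5],
    [-30.4,-6.2,-3,83.5],
    [-30.4,-6.2,-3,83.5],
    [-30.4,-6.2,-3,83.5],
    [-30.4,-6.2,-3,83.5],
    [-30.4,-6.2,-3,83.5],
    [-30.4,-6.2,-3,83.5],
    [-30.4,-6.2,-3,83.5],
    [-30.4,-6.2,-3,83.5],
    [-30.4,-6.2,-3,83.5],
    [-30.4,-6.2,-3,83.5],
    [-30.4,-6.2,-3,83.5],
    [-30.4,-6.2,-3,83.5],
    [-30.4,-6.2,-3,83.5],
    [-30.4,-6.2,-3,83.5],
  ],
  fingers=0,
)

```text
time_s: 9.3
tcp_pos: [0.5703, -0.1493, 0.2209]
tool_rot: [-180.0, 0.0, 11.4]
wrist_force: [-0.8, -0.1, 0.0]
grip_width: 0.998
grasp_force: 0.0
```

Run:
```python
from h import *
s=r.state(); print(s["time_s"],s["tcp_pos"],s["tool_rot"],s["joints"].round(1))
c=r.camera("wrist"); cv2.imwrite("pics/w4.png",c["color"]); np.savez("w4.npz",**{k:np.array(v) for k,v in c.items()})
```

```text
9.3 [ 0.57030869 -0.14927887  0.22088496] [-1.79968921e+02  2.60102186e-02  1.14035221e+01] [ 23.8  26.7 -17.9  92.4   9.   62.3 -75. ]
```

View pics/w4.png

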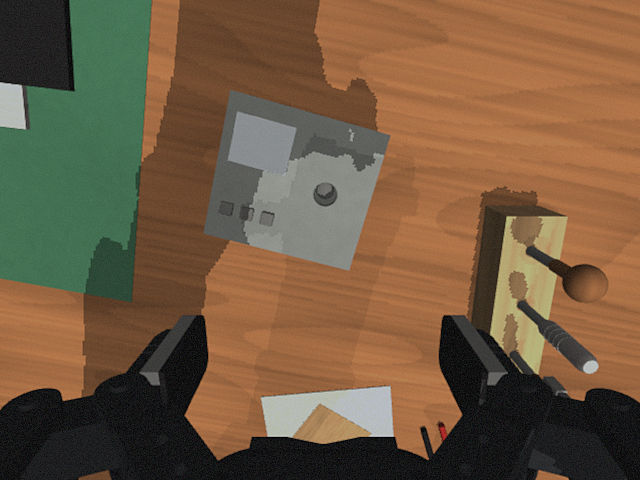

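The hole is at (325,194) with the cap inside it. The scriber runs from its well at about (521,304) to its top at (590,367).

Run:
```python
from h import *
c=dict(np.load("w4.npz")); P=pts(c); g=cv2.cvtColor(c["color"],cv2.COLOR_BGR2GRAY)
box=P[210:240,300:345,2]; print("lid z",np.nanmedian(box), "cap z",P[190:194,322:328,2].round(4).min())
sub=cv2.resize(g[174:214,305:345],None,fx=8,fy=8,interpolation=cv2.INTER_CUBIC)
k=(g<110).astype(np.uint8); cn=blob(k,308,176,342,212); print(cv2.minEnclosingCircle(cn),cv2.boundingRect(cn))
for q in (cv2.HoughCircles(cv2.GaussianBlur(sub,(0,0),4),cv2.HOUGH_GRADIENT_ALT,1,40,param1=100,param2=.5,minRadius=50,maxRadius=140),):
    if q is not None:
        for x,y,rd in q[0]:
            u,v=305+(x+.5)/8-.5,174+(y+.5)/8-.5; print(u,v,rd/8,ray(c,u,v,.06).round(4))
z=P[...,2]; d=(z<.052); d[:176]=0;d[212:]=0;d[:,:308]=0;d[:,342:]=0; cn=blob(d,308,176,342,212); (u,v),rd=cv2.minEnclosingCircle(cn); print("depth hole",u,v,rd,ray(c,u,v,.06).round(4))
q=P[150:235,230:370]; q=q[(q[...,2]>.055)]; 
w=(z>.055)&(z<.068); print("box",rect(c,blob(w,190,80,400,285),.06))
# scriber: top disc
tp=P[355:380,575:605]; t=tp[tp[...,2]>.13]; print("top",len(t),t.mean(0).round(4),t[:,2].max())
q=P[300:380,510:605].reshape(-1,3); q=q[(q[:,2]>.05)]
for a,b in((.05,.07),(.07,.085),(.09,.11),(.11,.13)):
    s=q[(q[:,2]>a)&(q[:,2]<b)]; print(a,len(s),s.mean(0).round(4) if len(s) else "")
bz=(z>.038)&(z<.052); print("block",rect(c,blob(bz,470,190,580,400),.045))
```

```text
lid z 0.060132131129902344 cap z 0.0383
((324.7372741699219, 194.07627868652344), 11.926733016967773) (313, 183, 24, 24)
depth hole 325.1943054199219 193.35491943359375 11.314627647399902 [ 0.5954 -0.1463  0.06  ]
box (array([ 596.1, -121.6], dtype=float32), np.float32(120.0), np.float32(110.1), np.float32(86.27))
top 380 [ 0.5315 -0.3339  0.1365] 0.14023632541240733
0.05 299 [ 0.507  -0.3389  0.0602]
0.07 190 [ 0.5104 -0.3382  0.0763]
0.09 411 [ 0.5297 -0.3326  0.1004]
0.11 523 [ 0.5369 -0.3311  0.1205]
block (array([ 535.8, -333.8], dtype=float32), np.float32(151.8), np.float32(53.9), np.float32(11.27))
```

>>> carry_out(
  increments=[
    [-7.5,17.3,0,0.2],
    [-7.5,17.3,0,0.2],
    [-7.5,17.3,0,0.2],
    [-7.5,17.3,0,0.2],
    [-7.5,17.3,0,0.2],
    [-7.5,17.3,0,0.2],
    [-7.5,17.3,0,0.2],
    [-7.5,17.3,0,0.2],
  ],
)

```text
time_s: 10.02
tcp_pos: [0.5308, -0.333, 0.2212]
tool_rot: [-179.9, -0.0, 11.1]
wrist_force: [-0.7, 0.5, -0.9]
grip_width: 0.999
grasp_force: 0.0
```

Run:
```python
from h import *
s=r.state(); print(s["time_s"],s["tcp_pos"],s["tool_rot"])
c=r.camera("wrist"); cv2.imwrite("pics/w5.png",c["color"]); P=pts(c); z=P[...,2]
for a,b in((.128,.15),(.1,.125)):
    k=(z>a)&(z<b); k[340:]=0; n,l,st,ce=cv2.connectedComponentsWithStats(k.astype(np.uint8))
    for i in range(1,n):
        if st[i,4]>40: print(a,st[i],P[l==i].mean(0).round(4))
bz=(z>.038)&(z<.052); bz[330:]=0; print("block",rect(c,blob(bz,150,20,500,330),.045))
```

```text
10.0167 [ 0.53080916 -0.33298159  0.22115827] [-1.79931611e+02 -3.27258518e-02  1.11195661e+01]
0.128 [319 160  21  24 238] [ 0.5798 -0.3267  0.1287]
0.128 [317 242  23  25 425] [ 0.5321 -0.3359  0.1362]
0.128 [323 306  10  34 339] [ 0.4878 -0.3446  0.137 ]
0.1 [631 104   9  26 135] [ 0.6457 -0.5108  0.1028]
0.1 [307 149  42  43 619] [ 0.5815 -0.3259  0.1221]
0.1 [317 231  22  19 221] [ 0.5356 -0.3351  0.1126]
0.1 [321 288  13  49 258] [ 0.491  -0.344   0.1135]
block (array([ 530.4, -336.5], dtype=float32), np.float32(159.1), np.float32(50.0), np.float32(11.15))
```

View pics/w5.png

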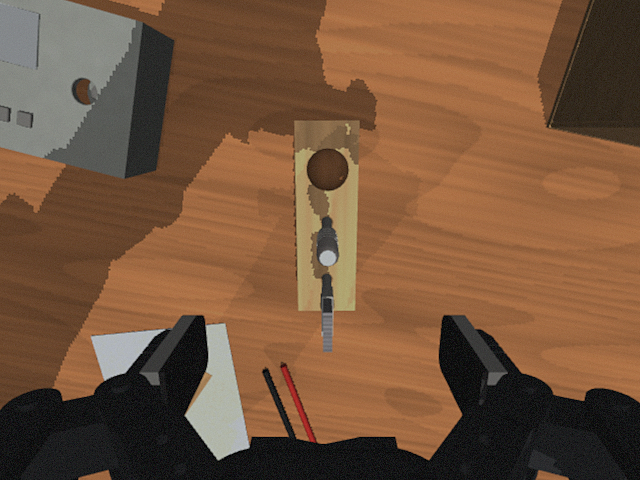

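The scriber's top is at (328,256), and from this near-overhead view its axis is at (0.531, -0.336). The brush is at (328,330) and the ball at (327,170). I'll descend and grip.

>>> carry_out(
  increments=[
    [0,0.3,3,0],
    [0,0.3,6,0],
    [0,0.3,8,0],
    [0,0.3,10,0],
    [0,0.3,12,0],
    [0,0.3,13,0],
    [0,0.3,13,0],
    [0,0.3,13,0],
  ],
)

```text
time_s: 10.73
tcp_pos: [0.5316, -0.336, 0.0916]
tool_rot: [-180.0, -0.0, 11.1]
wrist_force: [0.7, -0.3, -0.0]
grip_width: 1.002
grasp_force: 0.0
```

>>> carry_out(
  increments=[
    [0,0,0,0],
    [0,0,0,0],
    [0,0,0,0],
    [0,0,0,0],
    [0,0,0,0],
    [0,0,0,0],
    [0,0,0,0],
    [0,0,0,0],
    [0,0,0,0],
    [0,0,0,0],
    [0,0,0,0],
  ],
  fingers=1,
  newtons=60,
)

```text
time_s: 11.65
tcp_pos: [0.5312, -0.3366, 0.0917]
tool_rot: [-180.0, -0.0, 11.1]
wrist_force: [-0.1, 2.4, 6.0]
grip_width: 0.15
grasp_force: 58.5
```

>>> carry_out(
  increments=[
    [0,0,-3,0],
    [0,0,-6,0],
    [0,0,-9,0],
    [0,0,-9,0],
    [4,-7,-9,0],
    [4,-7,-9,0],
    [7,-12,-9,0],
    [9.9,-17.5,-9,0],
    [9.9,-17.5,-9,0],
    [9.9,-17.5,-9,0],
    [9.9,-17.5,-8,0],
    [9.9,-17.5,-7.5,0],
    [9.9,-17.5,-7.5,0],
    [9.9,-17.5,-7.5,0],
  ],
)

```text
time_s: 12.82
tcp_pos: [0.5937, -0.1483, 0.1653]
tool_rot: [180.0, 0.1, 10.9]
wrist_force: [-1.0, -0.1, 0.4]
grip_width: 0.148
grasp_force: 59.1
```

Run:
```python
from h import *
s=r.state(); print(s["time_s"],s["tcp_pos"],s["tool_rot"],s["grip_width"])
c=r.camera("wrist"); a=c["color"]; S=r.camera("scene"); T=r.camera("top")
for n,q in(("w6",c),("s6",S),("t6",T)): np.savez(n+".npz",**{k:np.array(v) for k,v in q.items()})
w=np.zeros((480,800,3),np.uint8); w[:,:400]=a[0:480,120:520]; w[:,400:]=cv2.resize(S["color"][220:340,210:310],(400,480),interpolation=2)
cv2.imwrite("pics/c6.png",w)
```

```text
12.8167 [ 0.59367217 -0.14829918  0.16528313] [1.79995203e+02 1.16078890e-01 1.08844638e+01] 0.147675341134576
```

View pics/c6.png

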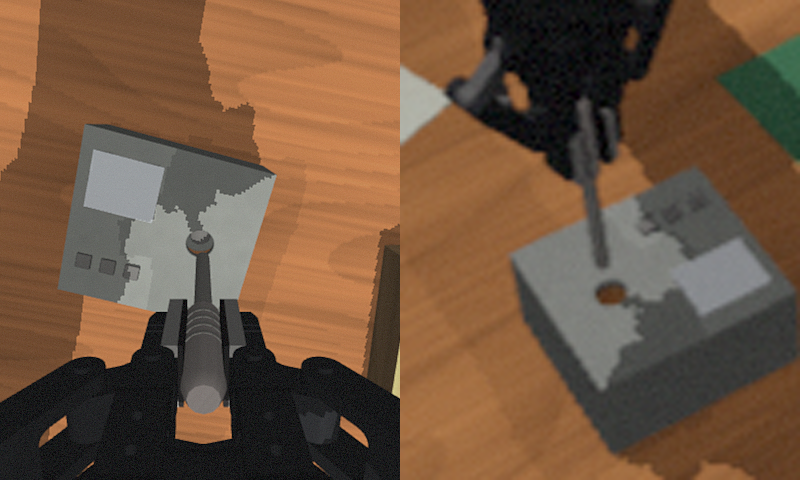

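In the left crop the tip is at wrist pixel (321,253) with the hole's centre at about (320,243) beyond it. In the right crop the tip is at scene pixel (260.5,286.5), just above the hole at (262.5,293).

Run:
```python
from h import *
c=dict(np.load("w6.npz"));S=dict(np.load("s6.npz"))
print("tip w",ray(c,321.2,251,.0836).round(4),"hole w",ray(c,320,243,.06).round(4))
print("tip s",ray(S,260.5,286,.0836).round(4),"hole s",ray(S,262.5,293,.06).round(4))
g=cv2.cvtColor(c["color"],cv2.COLOR_BGR2GRAY); P=pts(c)
for v in (246,250,252,254,256,262,280): 
    q=P[v,310:334]; k=q[:,2]>.068; print(v,[(int(np.nonzero(k)[0].min())+310,int(np.nonzero(k)[0].max())+310,q[k].mean(0).round(4))] if k.any() else None)
z=P[...,2]; d=(z<.054).astype(np.uint8); cn=blob(d,300,225,342,262); print(cv2.boundingRect(cn))
b=(g<105); print("".join("\n"+"".join("#" if x else "." for x in b[v,300:345]) for v in range(226,264)))
```

```text
tip w [ 0.5972 -0.1469  0.0836] hole w [ 0.595  -0.1464  0.06  ]
tip s [ 0.5927 -0.1463  0.0836] hole s [ 0.5942 -0.1449  0.06  ]
246 None
250 None
252 [(323, 323, array([ 0.5969, -0.148 ,  0.0839]))]
254 [(319, 327, array([ 0.5968, -0.148 ,  0.0873]))]
256 [(317, 328, array([ 0.5963, -0.1478,  0.0898]))]
262 [(316, 329, array([ 0.5961, -0.1479,  0.0995]))]
280 [(316, 330, array([ 0.5964, -0.148 ,  0.1271]))]
(307, 231, 27, 23)

........###############......................
...........###########.......................
...........###########.......................
..........############.......................
..........############.......................
............###..............................
.............................................
...........................##................
..........##...............###...............
.........###...............####..............
.........###..............#####..............
........####...........#########.............
.......#####............#########............
.......########.....#############............
.......#########....###
[... 380 characters left out ...]
..........
.......#########################.............
........########################.............
.........######################..............
.........#####################...............
...........##################................
............################.................
..............##############.................
................#############................
................#############................
................#############................
................#############................
................#############................
................##############...............
................#############................
................#############................
```

>>> carry_out(
  increments=[
    [0.2,-0.1,0,0],
    [0.2,-0.1,0.5,0],
    [0.2,-0.1,1,0],
    [0.2,-0.1,1.5,0],
    [0.2,-0.1,2,0],
    [0.2,-0.1,2.5,0],
    [0.2,-0.1,3,0],
    [0.2,-0.1,3.5,0],
    [0.2,-0.1,3.8,0],
    [0.2,-0.1,3.8,0],
    [0.2,-0.1,3.8,0],
  ],
)

```text
time_s: 13.88
tcp_pos: [0.5964, -0.1449, 0.1281]
tool_rot: [-180.0, 0.0, 11.0]
wrist_force: [0.0, 0.3, -0.2]
grip_width: 0.147
grasp_force: 59.1
```

>>> carry_out(
  increments=[
    [0,0,0.2,0],
    [0,0,0.4,0],
    [0,0,0.6,0],
    [0,0,0.8,0],
    [0,0,0.8,0],
    [0,0,0.8,0],
  ],
)

```text
time_s: 14.38
tcp_pos: [0.5966, -0.145, 0.1204]
tool_rot: [180.0, -0.0, 11.0]
wrist_force: [0.0, 0.3, 0.3]
grip_width: 0.148
grasp_force: 59.2
```

>>> carry_out(
  increments=[
    [-0.1,0.1,0,0],
    [-0.1,0.1,0.1,0],
    [-0.1,0.1,0.2,0],
    [-0.1,0.1,0.3,0],
    [-0.1,0.1,0.3,0],
    [-0.1,0.1,0.3,0],
  ],
)

```text
time_s: 14.88
tcp_pos: [0.5959, -0.1461, 0.1174]
tool_rot: [180.0, -0.0, 11.0]
wrist_force: [0.9, 1.2, 2.0]
grip_width: 0.147
grasp_force: 59.4
```

>>> carry_out(
  increments=[
    [0,0,0.1,0],
    [0,0,0.2,0],
    [0,0,0.2,0],
    [0,0,0.2,0],
  ],
)

```text
time_s: 15.22
tcp_pos: [0.5959, -0.1461, 0.1157]
tool_rot: [180.0, -0.0, 11.0]
wrist_force: [-0.1, 1.6, 5.0]
grip_width: 0.145
grasp_force: 59.9
```

>>> carry_out(
  increments=[
    [0,0,0.1,0],
    [0,0,0.2,0],
    [0,0,0.2,0],
    [0,0,0.2,0],
  ],
)

```text
time_s: 15.55
tcp_pos: [0.5965, -0.1461, 0.1153]
tool_rot: [179.9, -0.1, 11.0]
wrist_force: [-1.7, 1.7, 16.4]
grip_width: 0.143
grasp_force: 61.2
```

The force jumps to 16 N at the expected depth, so the button is bottomed. I'll let it settle and recheck the straightedge and the other things.

>>> carry_out(
  increments=[
    [0,0,0,0],
    [0,0,0,0],
    [0,0,0,0],
    [0,0,0,0],
    [0,0,0,0],
    [0,0,0,0],
    [0,0,0,0],
    [0,0,0,0],
    [0,0,0,0],
    [0,0,0,0],
    [0,0,0,0],
    [0,0,0,0],
  ],
)

```text
time_s: 16.55
tcp_pos: [0.5965, -0.1461, 0.1153]
tool_rot: [179.9, -0.1, 11.0]
wrist_force: [-2.2, 1.5, 16.9]
grip_width: 0.146
grasp_force: 61.2
```

Run:
```python
from h import *
T=r.camera("top"); S=r.camera("scene"); A=dict(np.load("top1.npz"))["color"]
w=np.zeros((480,800,3),np.uint8); w[:,:400]=cv2.resize(T["color"][140:320,130:280],(400,480)); w[:,400:]=cv2.resize(S["color"][200:356,130:260],(400,480))
cv2.imwrite("pics/c7.png",w)
s=r.state(); print(s["time_s"],s["tcp_pos"],s["wrist_force"],s["grasp_force"])
```

```text
16.65 [ 0.59652776 -0.14606634  0.11529526] [-1.32836765  0.623326   15.27742878] 61.163930889742915
```

View pics/c7.png

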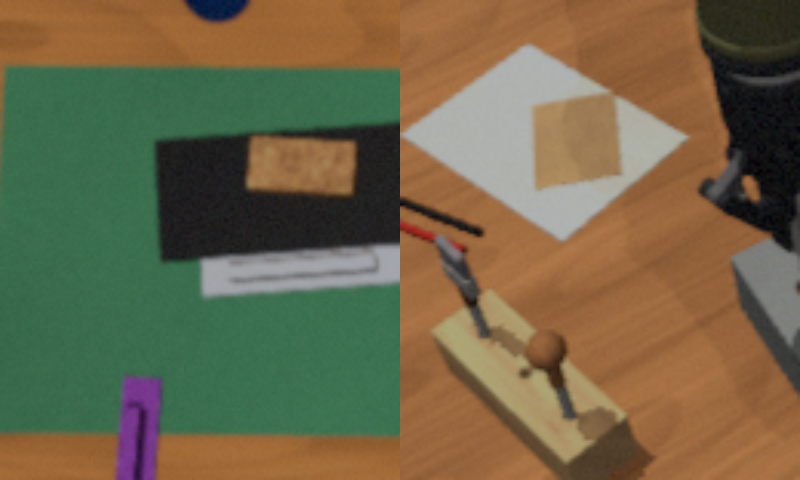

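The straightedge is still flush along the board at left crop (300,270). The brush (460,270) and ball (547,350) still stand in the block, and the purple bar is untouched. I'm handing it in.

```bash
python3 -c "
from bench import r
print(r.sign_off())"
```

```text
the job is handed in; nothing more can be done
None
```

I handed the job in at about 17 s: the straightedge lies released and flush against the board's near edge, the gripped scriber holds the datum button bottomed at about 16 N, and I saw nothing else moved in the last pictures.

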